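# Stand a cast bracket on its stepped stand and feel that it does not rock

## Robot

A 6-joint arm with a two-finger parallel gripper is mounted at the origin on a cart in front of the work surface, level with it; the furniture and walls round the work are solid. World frame = base frame: x ahead of the robot, y to its left, z up, the work surface at z = 0. Lengths are in m, angles in degrees, forces in N, time in s.
With the tool pointing down it reaches from about 0.35 to 0.875 m from the base axis. Payload 4.2 kg.
Tool frame: the origin (TCP) lies between the finger pads; the fingertips stand 8 mm ahead of it and the grasp point (between the pads) lies 11 mm behind it; z points along the fingers, y is the line along which they close (so a half turn about z gives the same grasp; the last joint's range is limited). The gripper opens to 87 mm and grips with 3 to 60 N. Pads are 19 mm wide; open, the fingers measure 117 mm over their backs; the gripper's body (75 mm by 190 mm) begins 51 mm behind the grasp point.
Start: joints at [86.436, 22.042, 0.453, 0, -68.411, -14.817], TCP at [0.197, 0.593, 0.231] pointing down, gripper open.
Joint ranges: [-179.83, 179.83], [-69.29, 118.12], [-61.27, 80.66], [-181.25, 117.63], [-171.15, -9.14], [-177.46, 177.46]. Speed limits (degrees/s): [159.86, 159.86, 180, 180, 180, 180].

## Interface

Orientations are given as a 3x3 rotation matrix whose columns are the frame's x, y, z axes.
In Python, from station import sense, capture, camera_model, finish_job, find_in gives the robot as it stands. The module is installed in compiled form; this text tells all that it offers.
- The arm moves only by the tool arm_command, never from a script. Its argument "motion" is a list of rows, each a list of 7 numbers: the finger opening in mm, from 0 to 87, then the shift along the tool's x, y, z in mm, then the turn, a rotation vector about the tool's x, y, z in rad. In form: [[jaw, dx, dy, dz, rx, ry, rz], ...]. A call has 1 to 8 rows; each row shifts and turns the commanded pose from where the row before left it, along the tool's axes as they then stand; what a row does not reach is not made up. A row lasts 1/10 s, in which the tool goes at most 50 mm and 8.59 degrees, less where a joint would pass 70% of its speed; a pose out of reach is approached as far as the arm can. A call with a gripper value outside its range is refused whole. The fingers move at their own pace and stop on an object; the grip force is fixed at half the most. Time passes only in rows, so rows that do not move let the fingers close. It gives the time, the measured TCP pose, the force, the opening and the grip force at its end, in the units of the state.
- sense(): the state, without advancing time (a new reading comes with each control period).
- capture(name): name is "scene" or "side" or "wrist"; returns the picture (384x512x3 uint8, red, green, blue); there is no depth.
- camera_model(name): a dict with "fx", "fy", "cx", "cy" (pixels), "k1" (the pictures are not rectified: a ray, as slopes to the right and down, at radius r is drawn at 1 + k1 r^2 times it, then the intrinsics apply), "R" (3x3) and "t" (3): a world point X has camera coordinates R X + t. Camera axes: x right, y down, z forward; pixel columns grow to the right and rows downward; lengths in m; the calibration is good to about 2 mm. A picture is of the moment at which its call begins: read the wrist's pose just before it. camera_model takes no time and is no camera call; for the wrist camera it gives the pose at the moment of the call.
- finish_job(): hands the job in; it is judged then, once.
Trained networks look in the newest picture that a camera, given by its name, has taken for a name from the list of things; names that differ only in an ending like _2 or _b are one class to them, and where a whole thing is asked for, a point or a joint stands for the part that bears it (a point fixed in the world has none). Each returns a list of dicts, best first, with "p" (0 to 1); they miss things now and then, are a little off and sometimes report something else, mostly with a low value. They report only what shows in the picture. A call takes as long as a camera call.
- find_in(target, camera): "location" ([row, column] in pixels, amid what is visible of it).
The state is a dict: "time_s": time; "joints": joint angles; "joint_velocities": joint speeds; "effort": joint torques, N m; "tcp_pos": TCP position; "ee_rot": TCP orientation; "wrist_force": force on the tool from outside, world axes, zero at the start; "moment": the same for the moment, N m; "gripper_width": opening from 0.0 (shut) to 1.0 (fully open); "gripper_force": force on a finger pad.
Only numpy, scipy, OpenCV 4.12 (cv2) and the standard library are available. Lean on these libraries where they do the work, as an engineer would, in place of code of your own. Each camera call takes 0.05 s, during which the arm holds its last target. There are 200 camera calls.

## Task

Take the cast metal bracket from its sloping rest and set it gently, without letting it fall, on the stepped steel stand so that it stands level on all three feet: the two long feet on the lower half and the short foot on the raised half, lined up with the stand by eye. Let go of it, then with closed fingertips press down (about 5 N) for half a second on the round pad above the two long feet, and after that likewise on the round pad above the short foot, to feel that it does not rock. Leave it standing so, and do not shift the things lying around it.

Things in the scene. Friction and masses are not known exactly. Their poses are not given: they have to be found in the camera images.
- bracket: Loose cast aluminium bracket, 0.35 kg, 130 (x) x 66 (y) x 100 mm: flat web 130 x 56 mm, upper face at z = 38 mm, on three round feet, with a crosswise rib on top. Origin in the plane of the long feet's soles, midway along the web; z is up when it stands properly. It starts on the rest, tipped 35 degrees: x points up the slope, z leans over the low end.
- rib (a point): Grip place: middle of the bracket's upright rib, at bracket x = 0, y = 0, z = 85 mm, axes as the bracket's. The rib is 14 mm thick (along x) and 50 mm wide (y), with a round top at z = 100 mm; grip it by its two flat faces at z 70 to 95 mm. Small gussets in the middle of both faces reach up to z = 62 mm and 36 mm out along x.
- long_feet (a point): Point midway between the soles of the two long feet: bracket x = -45, y = 0, z = 0 mm. The feet are 18 mm in diameter, at y = +-24 mm.
- short_foot (a point): Centre of the sole of the short foot, 22 mm in diameter: bracket x = +48, y = 0, z = +12 mm (12 mm higher than the long soles).
- pad_long (a point): Centre of the top of the round touch pad (22 mm wide, 2 mm proud) on the web above the two long feet: bracket x = -48, y = 0, z = 40 mm; z as the bracket's.
- pad_short (a point): Centre of the top of the round touch pad on the web above the short foot: bracket x = +48, y = 0, z = 40 mm; z as the bracket's.
- stand: Fixed stepped dark steel stand, 180 (x) x 120 (y) mm; origin at the centre of its underside, z up. The half x < 0 is 12 mm high, the half x > 0 is 24 mm high (12 mm step across the middle). With the bracket's x along the stand's x and its origin 12 mm above the stand's, all three feet bear, wholly on their halves for offsets up to 30 mm in x and 27 mm in y.
- rest: Fixed grey sloping rest, 130 x 100 mm, about 110 mm high; origin at the centre of its underside, z up. Its deck rises at 35 degrees towards its own +x, on 3 mm rubber feet, with a 12 mm lip across the low end and a 12 mm step under the short foot, so that the bracket lies parallel to the deck.
- spool: Loose bystander: solder spool standing on its blue flange, 62 x 58 x 40 mm; origin at the centre of its underside.
- cleaner: Loose bystander: black domed soldering-tip cleaner, 56 x 56 x 62 mm; origin at the centre of its underside.
- cell_pair: Loose bystander: two blue battery cells side by side, 37 x 66 x 19 mm; origin at the centre of its underside.

How it is judged:
By the outcome, as a careful person would: the job done as asked, in the order asked, and still so for the second after the job is handed in, with the robot touching nothing.
It also fails if it takes over 67 s, if anything falls off the work surface, if the arm or the gripper's body presses on something with over 40 N, if the wrist force passes 120 N, or if a joint passes its speed limit or range.

## Working session

There is one attempt and no reset: what is moved stays moved. The work goes in short steps, Python scripts to look and compute and a tool call to move; the robot and the scene stay as the last step left them, time stands still between calls to the robot, and variables do not carry over. Pictures are saved under pics/ and viewed, at most 10 in all, crops included, and the job is handed in when it is done.

Besides the shell and the picture viewer there is one more tool, called after "Call:" by a JSON object that holds its "method" and its "body", one argument or row to a line. arm_command: Moves the arm, as the interface text tells. Its arguments: {"type":"object","properties":{"motion":{"type":"array"}},"required":["motion"]}

```bash
mkdir -p pics; cat > h.py <<'E'
import numpy as np, cv2
from station import *
def shot(n,f):
    m=camera_model(n); im=capture(n); cv2.imwrite('pics/'+f,im[:,:,::-1]); return m,im
def ray(m,rc):
    d=np.array([(rc[1]-m['cx'])/m['fx'],(rc[0]-m['cy'])/m['fy']]); u=d.copy()
    for _ in range(20): u=d/(1+m['k1']*(u@u))
    R=np.array(m['R']); return -R.T@np.array(m['t']), R.T@np.r_[u,1]
def atz(m,rc,z):
    o,d=ray(m,rc); return o+d*(z-o[2])/d[2]
def proj(m,X):
    X=np.atleast_2d(X); c=X@np.array(m['R']).T+np.array(m['t']); u=c[:,:2]/c[:,2:]
    u=u*(1+m['k1']*(u**2).sum(1,keepdims=True)); return np.c_[m['cy']+m['fy']*u[:,1],m['cx']+m['fx']*u[:,0]]
def tri(L):
    A=np.zeros((3,3));b=np.zeros(3)
    for m,rc in L:
        o,d=ray(m,rc); d/=np.linalg.norm(d); P=np.eye(3)-np.outer(d,d); A+=P;b+=P@o
    X=np.linalg.solve(A,b); return X,[np.round(proj(m,X)[0]-rc,1) for m,rc in L]
E
python3 - <<'E'
from h import *
np.set_printoptions(precision=3,suppress=True)
M={}
ims=[]
for n in ['scene','side']:
    M[n],im=shot(n,n+'0.png'); ims.append(im)
    print(n,np.array(M[n]['R']).round(3).tolist(),M[n]['t'],M[n]['fx'],M[n]['k1'])
cv2.imwrite('pics/both.png',cv2.resize(np.hstack(ims),(800,300))[:,:,::-1])
D={}
for o in ['bracket','rib','long_feet','short_foot','pad_long','pad_short','stand','rest','spool','cleaner','cell_pair']:
    for n in M:
        r=find_in(o,n); D[o,n]=r
        print(o,n,[(np.round(q['location']),round(q['p'],2)) for q in r[:3]])
    if D[o,'scene'] and D[o,'side']: print('  ',*tri([(M[n],D[o,n][0]['location']) for n in M]))
print(sense())
E
```

```text
scene [[0.873, -0.487, 0.022], [-0.267, -0.514, -0.815], [0.409, 0.706, -0.579]] [-0.451  0.329  0.633] 396.5327773976836 -0.002443790097583409
side [[0.987, -0.159, 0.017], [-0.068, -0.512, -0.857], [0.145, 0.844, -0.516]] [-0.584  0.228  0.744] 453.97973459273004 -0.0700643780929474
bracket scene [(array([160., 202.]), 0.63)]
bracket side [(array([173., 214.]), 0.86)]
   [0.556 0.334 0.082] [array([ 0.9, -0.1]), array([-0.9,  0.3])]
rib scene [(array([163., 203.]), 0.67)]
rib side [(array([172., 211.]), 0.66)]
   [0.546 0.301 0.099] [array([-0.4,  0.1]), array([ 0.5, -0.1])]
long_feet scene [(array([161., 202.]), 0.97)]
long_feet side [(array([173., 212.]), 0.76)]
   [0.55  0.317 0.09 ] [array([ 1.1, -0.1]), array([-1.2,  0.3])]
short_foot scene [(array([160., 204.]), 0.84)]
short_foot side [(array([172., 212.]), 0.59)]
   [0.548 0.299 0.103] [array([ 1.3, -0.1]), array([-1.5,  0.4])]
pad_long scene [(array([158., 205.]), 0.9)]
pad_long side [(array([171., 208.]), 0.72)]
   [0.54  0.277 0.121] [array([ 1.9, -0.2]), array([-2. ,  0.6])]
pad_short scene [(array([160., 206.]), 0.71)]

[... 637 characters left out ...]
)]
cell_pair scene [(array([183., 275.]), 0.53)]
cell_pair side [(array([209., 293.]), 0.62)]
   [0.724 0.231 0.024] [array([-1.3,  0.2]), array([ 1.5, -0.5])]
{'time_s': 1.2, 'joints': array([ 86.437,  22.041,   0.452,  -0.001, -68.412, -14.818]), 'joint_velocities': array([ 0.012, -0.03 ,  0.071, -0.06 ,  0.034,  0.088]), 'effort': array([ -0.   , -39.048,  18.762,   4.224,   0.015,  -0.   ]), 'tcp_pos': array([0.197, 0.593, 0.231]), 'ee_rot': array([[ 0.949, -0.315, -0.   ],
       [-0.315, -0.949, -0.   ],
       [-0.   ,  0.   , -1.   ]]), 'wrist_force': array([-0.272, -0.666,  0.591]), 'moment': array([ 0.019, -0.039, -0.018]), 'gripper_force': 0.0, 'gripper_width': 0.9994537560211099}
```

View pics/scene0.png

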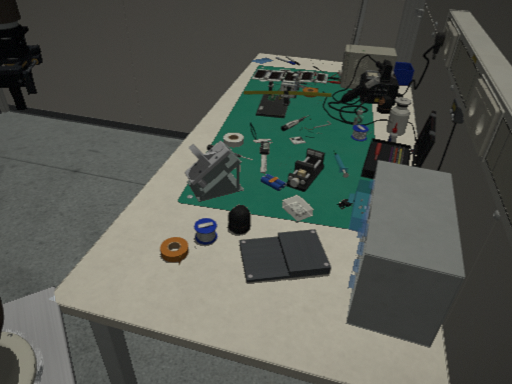

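View pics/side0.png

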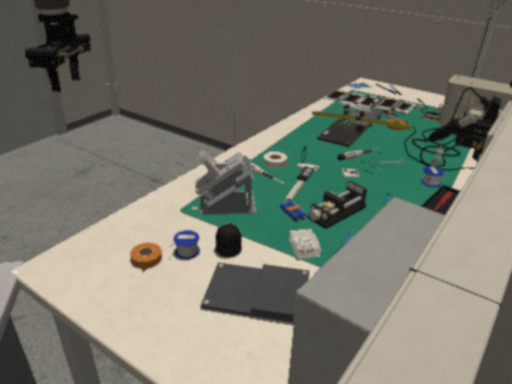

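The scene picture shows the bracket on its rest at about (165,210), the stand at (255,285), the spool at (231,207), the cleaner at (219,239) and the cells at (183,273). Next come an enlarged crop and the wrist camera geometry.

```bash
python3 - <<'E'
from h import *
np.set_printoptions(precision=3,suppress=True)
a=cv2.imread('pics/scene0.png')[130:215,175:255]; b=cv2.imread('pics/side0.png')[140:225,180:260]
cv2.imwrite('pics/c1.png',cv2.resize(np.hstack([a,b]),None,fx=5,fy=5,interpolation=cv2.INTER_CUBIC))
m=camera_model('scene')
for rc in [(240,240),(280,246),(232,320),(270,328),(236,278)]: print(rc,atz(m,rc,.018))
w=camera_model('wrist'); s=sense(); R=np.array(w['R']);T=s['ee_rot']
print('cam in tool',T.T@(-R.T@w['t']-s['tcp_pos']),'\n',T.T@R.T,w['fx'],w['cx'],w['k1'])
E
```

```text
(240, 240) [0.536 0.081 0.018]
(280, 246) [ 0.492 -0.027  0.018]
(232, 320) [0.713 0.017 0.018]
(270, 328) [ 0.656 -0.085  0.018]
(236, 278) [0.619 0.052 0.018]
cam in tool [ 0.082  0.001 -0.156] 
 [[-0.    -0.955 -0.298]
 [ 1.    -0.    -0.001]
 [ 0.    -0.298  0.955]] 344.05803154673504 259.7252178319189 -0.023419751550665394
```

View pics/c1.png

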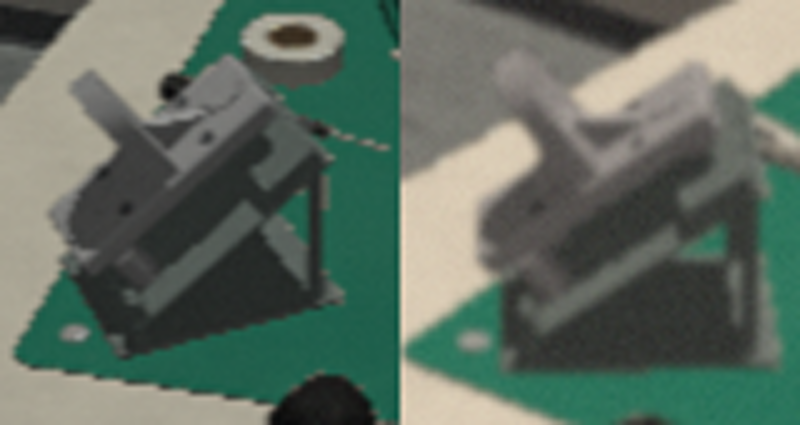

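```bash
python3 - <<'E'
from h import *
np.set_printoptions(precision=3,suppress=True)
m=camera_model('scene');n=camera_model('side')
a=[tri([(m,p),(n,q)]) for p,q in [((200,200),(213,202)),((189.5,242),(213,254))]]
for x in a: print(x)
d=a[1][0]-a[0][0]; print(np.degrees(np.arctan2(d[1],d[0])),np.linalg.norm(d))
for p in [(200,200),(189.5,242)]: print(atz(m,p,0))
# rib top ends
print(tri([(m,(145.5,192.5)),(n,(152.5,202))]), 'rib top')
E
```

```text
(array([0.52 , 0.273, 0.007]), [array([-0.5,  0.1]), array([ 0.5, -0.2])])
(array([0.641, 0.268, 0.002]), [array([ 0.1, -0. ]), array([-0.1,  0. ])])
-2.4933271047352585 0.12159543427108303
[0.522 0.28  0.   ]
[0.642 0.27  0.   ]
(array([0.529, 0.326, 0.138]), [array([ 0.5, -0. ]), array([-0.5,  0.1])]) rib top
```

```bash
cat >> h.py <<'E'
from scipy.spatial.transform import Rotation as Ro
def pose(psi,tilt):
    z=Ro.from_euler('z',psi,degrees=True)*Ro.from_euler('y',-tilt,degrees=True); B=z.as_matrix()
    return B  # bracket axes; tool = [-y,-x,-z]
def tool(B): return np.c_[-B[:,1],-B[:,0],-B[:,2]]
def plan(P,T,N,jaw,P0=None,T0=None):
    s=sense(); P0=s['tcp_pos'] if P0 is None else P0; T0=s['ee_rot'] if T0 is None else T0
    rv=Ro.from_matrix(T0.T@T).as_rotvec()/N; d=(np.array(P)-P0)/N*1000
    print('rot/row deg',np.degrees(np.linalg.norm(rv)),'mm/row',np.linalg.norm(d))
    for i in range(N):
        Ti=T0@Ro.from_rotvec(rv*i).as_matrix(); print([jaw]+(Ti.T@d).round(1).tolist()+rv.round(4).tolist())
E
python3 - <<'E'
from h import *
B=pose(-3.5,35)
plan(np.array([.54,.32,.13])+.11*B[:,2],tool(B),16,87)
E
```

```text
rot/row deg 5.1105544650099715 mm/row 24.285930273115344
[87, 21.9, 10.5, 0.7, 0.0325, 0.025, 0.0792]
[87, 22.7, 8.7, 0.9, 0.0325, 0.025, 0.0792]
[87, 23.2, 6.9, 1.2, 0.0325, 0.025, 0.0792]
[87, 23.7, 5.1, 1.6, 0.0325, 0.025, 0.0792]
[87, 24.0, 3.3, 2.1, 0.0325, 0.025, 0.0792]
[87, 24.1, 1.5, 2.6, 0.0325, 0.025, 0.0792]
[87, 24.1, -0.4, 3.2, 0.0325, 0.025, 0.0792]
[87, 23.9, -2.2, 3.8, 0.0325, 0.025, 0.0792]
[87, 23.5, -3.9, 4.5, 0.0325, 0.025, 0.0792]
[87, 23.0, -5.6, 5.2, 0.0325, 0.025, 0.0792]
[87, 22.4, -7.2, 6.0, 0.0325, 0.025, 0.0792]
[87, 21.6, -8.7, 6.8, 0.0325, 0.025, 0.0792]
[87, 20.7, -10.2, 7.7, 0.0325, 0.025, 0.0792]
[87, 19.6, -11.5, 8.5, 0.0325, 0.025, 0.0792]
[87, 18.4, -12.7, 9.4, 0.0325, 0.025, 0.0792]
[87, 17.1, -13.8, 10.3, 0.0325, 0.025, 0.0792]
```

Call:
{"method": "arm_command", "body": {
  "motion": [
    [87, 22, 10.5, 0.5, 0.0325, 0.025, 0.079],
    [87, 22.5, 8.5, 1, 0.0325, 0.025, 0.079],
    [87, 23, 7, 1, 0.0325, 0.025, 0.079],
    [87, 23.5, 5, 1.5, 0.0325, 0.025, 0.079],
    [87, 24, 3.5, 2, 0.0325, 0.025, 0.079],
    [87, 24, 1.5, 2.5, 0.0325, 0.025, 0.079],
    [87, 24, -0.5, 3, 0.0325, 0.025, 0.079],
    [87, 24, -2, 4, 0.0325, 0.025, 0.079]
  ]
}}

```text
time_s: 2.0
tcp_pos: [0.3371, 0.4582, 0.2262]
ee_rot: [[0.556, -0.773, 0.307], [-0.825, -0.559, 0.087], [0.104, -0.301, -0.948]]
wrist_force: [0.1, 0.5, -0.2]
gripper_width: 0.995
gripper_force: 0.0
```

Call:
{"method": "arm_command", "body": {
  "motion": [
    [87, 23.5, -4, 4.5, 0.0325, 0.025, 0.079],
    [87, 23, -5.5, 5, 0.0325, 0.025, 0.079],
    [87, 22.5, -7, 6, 0.0325, 0.025, 0.079],
    [87, 21.5, -8.5, 7, 0.0325, 0.025, 0.079],
    [87, 20.5, -10, 7.5, 0.0325, 0.025, 0.079],
    [87, 19.5, -11.5, 8.5, 0.0325, 0.025, 0.079],
    [87, 18.5, -12.5, 9.5, 0.0325, 0.025, 0.079],
    [87, 17, -14, 10, 0.0325, 0.025, 0.079]
  ]
}}

```text
time_s: 2.8
tcp_pos: [0.4764, 0.324, 0.221]
ee_rot: [[-0.06, -0.816, 0.574], [-0.998, 0.049, -0.034], [-0.0, -0.575, -0.818]]
wrist_force: [-0.0, -0.7, 0.3]
gripper_width: 1.001
gripper_force: 0.0
```

```bash
python3 - <<'E'
from h import *
np.set_printoptions(precision=3,suppress=True)
m,im=shot('wrist','w1.png')
import pickle;pickle.dump(m,open('w1.pkl','wb'))
for o in ['bracket','rib','pad_long','pad_short']:
    print(o,[(np.round(q['location']),round(q['p'],2)) for q in find_in(o,'wrist')[:2]])
s=sense();print(s['joints'],s['tcp_pos'],s['ee_rot'],s['time_s'])
E
```

```text
bracket [(array([182., 268.]), 0.56)]
rib [(array([181., 268.]), 0.9), (array([  2., 387.]), 0.66)]
pad_long [(array([179., 270.]), 0.69)]
pad_short [(array([179., 268.]), 0.73)]
[  57.103    8.305  -45.051   62.388  -34.279 -112.844] [0.476 0.325 0.221] [[-0.056 -0.818  0.573]
 [-0.998  0.046 -0.033]
 [ 0.    -0.574 -0.819]] 3.05
```

View pics/w1.png

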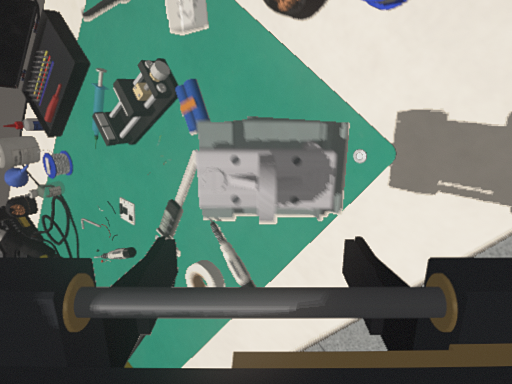

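The wrist view shows the bracket from above: web from col 197 to about 345 (high end left), rib at cols 258–277, rows 165–222. I'll enlarge it with the model of an estimated pose drawn over it.

```bash
python3 - <<'E'
from h import *
im=cv2.imread('pics/w1.png')[108:233,185:360]
c=cv2.resize(im,None,fx=4.5,fy=4.5,interpolation=cv2.INTER_CUBIC)
c=cv2.convertScaleAbs(c,alpha=1.3)
for k in range(190,360,10): cv2.putText(c,str(k),(int((k-185)*4.5)-10,8),0,.3,(0,0,255)); cv2.line(c,(int((k-185)*4.5),10),(int((k-185)*4.5),16),(0,0,255))
for k in range(110,233,10): cv2.putText(c,str(k),(0,int((k-108)*4.5)),0,.3,(0,0,255)); cv2.line(c,(22,int((k-108)*4.5)),(30,int((k-108)*4.5)),(0,0,255))
cv2.imwrite('pics/c2.png',c)
E
```

```text
(no output)
```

View pics/c2.png

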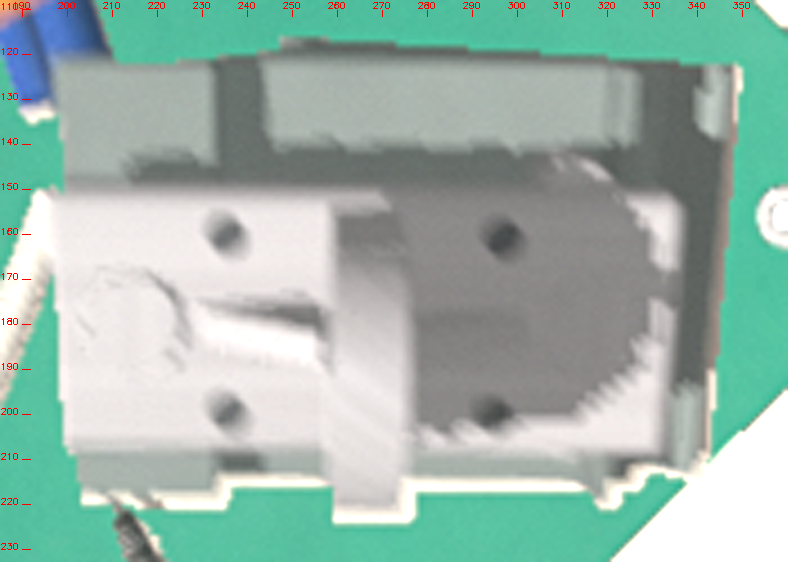

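```bash
cat > fit.py <<'E'
from h import *
import pickle
from scipy.optimize import least_squares
np.set_printoptions(precision=4,suppress=True)
m=pickle.load(open('w1.pkl','rb'))
F=[((65,-28,38),(150.5,197.5)),((65,28,38),(207.5,201.5)),((-65,-28,38),(151,336)),((-65,28,38),(208,333)),((48,0,40),(181,214)),((7,25,97),(222.5,259)),((-7,25,97),(222.5,276)),((7,-25,38),(153,258))]
X=np.array([f[0] for f in F])/1000;U=np.array([f[1] for f in F])
def res(p,full=0):
    B=pose(p[3],p[4])@Ro.from_euler('x',p[5],degrees=True).as_matrix()
    r=proj(m,X@B.T+p[:3])-U
    return r if full else np.r_[r.ravel(),(p[4]-35)*3,p[5]*3]
q=least_squares(res,[.56,.32,.06,-3.5,35,0],x_scale=[.01,.01,.01,1,1,1],loss='soft_l1')
print(q.x);print(res(q.x,1))
B=pose(q.x[3],q.x[4]); G=q.x[:3]+B@[0,0,.085]; print('grip',G)
pickle.dump(q.x,open('fit.pkl','wb'))
E
python3 fit.py
```

```text
[ 0.5886  0.3164  0.0504 -2.506  34.9024  0.2804]
[[ 0.3785 -0.2038]
 [-0.2683 -0.5065]
 [-1.9197 -0.8126]
 [-2.3037 -0.536 ]
 [-1.0115  2.4562]
 [ 2.8892  0.0657]
 [ 2.6977  0.1125]
 [ 0.1996  0.75  ]]
grip [0.5401 0.3186 0.1201]
```

```bash
python3 - <<'E'
from h import *
import pickle
p=pickle.load(open('fit.pkl','rb')); B=pose(p[3],35)
print('z_b standing',((sense()['tcp_pos']-p[:3])@B)*1000)
plan(p[:3]+B@[0,0,.077],tool(B),6,87)
E
```

```text
z_b standing [  5.49952513   3.88629756 204.70402318]
rot/row deg 0.12237243255648847 mm/row 21.313575239411836
[87, 0.5, 0.9, 21.3, -0.0001, -0.0013, -0.0017]
[87, 0.5, 0.9, 21.3, -0.0001, -0.0013, -0.0017]
[87, 0.5, 0.9, 21.3, -0.0001, -0.0013, -0.0017]
[87, 0.6, 0.9, 21.3, -0.0001, -0.0013, -0.0017]
[87, 0.6, 0.9, 21.3, -0.0001, -0.0013, -0.0017]
[87, 0.6, 0.9, 21.3, -0.0001, -0.0013, -0.0017]
```

Call:
{"method": "arm_command", "body": {
  "motion": [
    [87, 1.5, 2.5, 25, 0, -0.004, -0.005],
    [87, 1, 2, 25, 0, -0.004, -0.005],
    [87, 1, 1, 25, 0, 0, 0],
    [87, 0, 0, 22, 0, 0, 0],
    [87, 0, 0, 16, 0, 0, 0],
    [87, 0, 0, 10, 0, 0, 0],
    [87, 0, 0, 5, 0, 0, 0],
    [87, 0, 0, 0, 0, 0, 0]
  ]
}}

```text
time_s: 3.85
tcp_pos: [0.545, 0.3184, 0.1127]
ee_rot: [[-0.044, -0.818, 0.573], [-0.999, 0.036, -0.026], [0.001, -0.574, -0.819]]
wrist_force: [-0.7, 0.1, -0.3]
gripper_width: 0.998
gripper_force: 0.0
```

```bash
python3 - <<'E'
from h import *
import pickle
np.set_printoptions(precision=4,suppress=True)
p=pickle.load(open('fit.pkl','rb')); B=pose(p[3],35)
s=sense();print('TCP in bracket mm',((s['tcp_pos']-p[:3])@B)*1000, s['wrist_force'],s['joints'])
m,im=shot('wrist','w2.png')
cv2.imwrite('pics/w2c.png',im[:,:,::-1][150:384,100:420])
E
```

```text
TCP in bracket mm [-0.0766  0.0221 76.0948] [-0.7232  0.0891 -0.3042] [  35.5361   20.1192  -47.8646  107.5076  -21.8084 -141.4199]
```

View pics/w2.png

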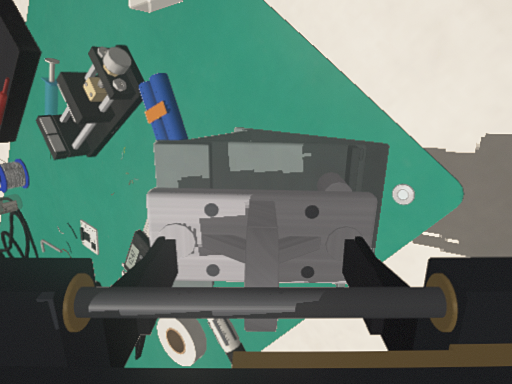

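The rib (col 262) is centred between the fingertips (cols 170 and 350), so I'll close.

Call:
{"method": "arm_command", "body": {
  "motion": [
    [10, 0, 0, 0, 0, 0, 0],
    [10, 0, 0, 0, 0, 0, 0],
    [10, 0, 0, 0, 0, 0, 0],
    [10, 0, 0, 0, 0, 0, 0],
    [10, 0, 0, 0, 0, 0, 0],
    [10, 0, 0, 0, 0, 0, 0],
    [10, 0, 0, 0, 0, 0, 0],
    [10, 0, 0, 0, 0, 0, 0]
  ]
}}

```text
time_s: 4.7
tcp_pos: [0.5448, 0.3178, 0.1129]
ee_rot: [[-0.045, -0.818, 0.573], [-0.999, 0.037, -0.026], [0.0, -0.574, -0.819]]
wrist_force: [-0.2, -0.5, 0.1]
gripper_width: 0.355
gripper_force: 0.0
```

Call:
{"method": "arm_command", "body": {
  "motion": [
    [10, 0, 0, 0, 0, 0, 0],
    [10, 0, 0, 0, 0, 0, 0],
    [10, 0, 0, 0, 0, 0, 0],
    [10, 0, 0, 0, 0, 0, 0],
    [10, 0, 0, 0, 0, 0, 0]
  ]
}}

```text
time_s: 5.2
tcp_pos: [0.5446, 0.318, 0.113]
ee_rot: [[-0.045, -0.818, 0.573], [-0.999, 0.037, -0.026], [-0.0, -0.574, -0.819]]
wrist_force: [-2.0, 0.5, 1.1]
gripper_width: 0.156
gripper_force: 31.0
```

```bash
python3 - <<'E'
from h import *
s=sense();T=s['ee_rot'];P1=s['tcp_pos']+T@[0,0,-.06]+[0,0,.04]
plan(P1,T,5,10)
plan([.626,.067,.24],tool(pose(-20,0)),15,10,P1,T)
E
```

```text
rot/row deg 0.0 mm/row 19.110768304887817
[10, -0.0, -4.6, -18.6, 0.0, 0.0, 0.0]
[10, -0.0, -4.6, -18.6, 0.0, 0.0, 0.0]
[10, -0.0, -4.6, -18.6, 0.0, 0.0, 0.0]
[10, -0.0, -4.6, -18.6, 0.0, 0.0, 0.0]
[10, -0.0, -4.6, -18.6, 0.0, 0.0, 0.0]
rot/row deg 2.6005413668094306 mm/row 18.694332880695782
[10, 16.5, -8.4, 2.8, -0.0404, 0.0062, 0.0197]
[10, 16.3, -8.8, 2.5, -0.0404, 0.0062, 0.0197]
[10, 16.1, -9.2, 2.3, -0.0404, 0.0062, 0.0197]
[10, 15.9, -9.6, 2.0, -0.0404, 0.0062, 0.0197]
[10, 15.7, -10.0, 1.7, -0.0404, 0.0062, 0.0197]
[10, 15.5, -10.4, 1.4, -0.0404, 0.0062, 0.0197]
[10, 15.3, -10.7, 1.0, -0.0404, 0.0062, 0.0197]
[10, 15.0, -11.1, 0.7, -0.0404, 0.0062, 0.0197]
[10, 14.8, -11.4, 0.3, -0.0404, 0.0062, 0.0197]
[10, 14.6, -11.7, -0.0, -0.0404, 0.0062, 0.0197]
[10, 14.4, -12.0, -0.4, -0.0404, 0.0062, 0.0197]
[10, 14.1, -12.2, -0.8, -0.0404, 0.0062, 0.0197]
[10, 13.9, -12.4, -1.2, -0.0404, 0.0062, 0.0197]
[10, 13.7, -12.7, -1.7, -0.0404, 0.0062, 0.0197]
[10, 13.4, -12.8, -2.1, -0.0404, 0.0062, 0.0197]
```

Call:
{"method": "arm_command", "body": {
  "motion": [
    [10, 0, 0, -5, 0, 0, 0],
    [10, 0, 0, -15, 0, 0, 0],
    [10, 0, 0, -20, 0, 0, 0],
    [10, 0, 0, -20, 0, 0, 0]
  ]
}}

```text
time_s: 5.6
tcp_pos: [0.5091, 0.318, 0.1608]
ee_rot: [[-0.046, -0.82, 0.571], [-0.999, 0.036, -0.028], [0.003, -0.571, -0.821]]
wrist_force: [-0.1, 0.4, -1.0]
gripper_width: 0.163
gripper_force: 31.0
```

Call:
{"method": "arm_command", "body": {
  "motion": [
    [10, 0, -7, -10, 0, 0, 0],
    [10, 0, -8, -12, 0, 0, 0],
    [10, 0, -8, -12, 0, 0, 0],
    [10, 0, 0, 0, 0, 0, 0]
  ]
}}

```text
time_s: 6.0
tcp_pos: [0.5091, 0.3203, 0.2042]
ee_rot: [[-0.044, -0.818, 0.574], [-0.999, 0.037, -0.024], [-0.002, -0.575, -0.818]]
wrist_force: [0.6, 0.2, -3.7]
gripper_width: 0.161
gripper_force: 31.0
```

```bash
python3 - <<'E'
from h import *
s=sense();print(s['tcp_pos'],s['wrist_force'],s['joints'].round(1))
plan([.626,.067,.24],tool(pose(-20,0)),15,10)
E
```

```text
[0.50914468 0.3202531  0.20416105] [ 0.56354332  0.186172   -3.65708714] [  50.9   11.   -45.1   69.6  -29.4 -114.8]
rot/row deg 2.6023814133645886 mm/row 18.74705641152463
[10, 16.5, -8.4, 2.9, -0.0405, 0.0063, 0.0196]
[10, 16.3, -8.8, 2.7, -0.0405, 0.0063, 0.0196]
[10, 16.1, -9.2, 2.4, -0.0405, 0.0063, 0.0196]
[10, 15.9, -9.6, 2.1, -0.0405, 0.0063, 0.0196]
[10, 15.7, -10.0, 1.8, -0.0405, 0.0063, 0.0196]
[10, 15.5, -10.4, 1.5, -0.0405, 0.0063, 0.0196]
[10, 15.3, -10.8, 1.2, -0.0405, 0.0063, 0.0196]
[10, 15.1, -11.1, 0.8, -0.0405, 0.0063, 0.0196]
[10, 14.9, -11.4, 0.5, -0.0405, 0.0063, 0.0196]
[10, 14.6, -11.7, 0.1, -0.0405, 0.0063, 0.0196]
[10, 14.4, -12.0, -0.3, -0.0405, 0.0063, 0.0196]
[10, 14.2, -12.3, -0.7, -0.0405, 0.0063, 0.0196]
[10, 13.9, -12.5, -1.1, -0.0405, 0.0063, 0.0196]
[10, 13.7, -12.7, -1.5, -0.0405, 0.0063, 0.0196]
[10, 13.4, -12.9, -1.9, -0.0405, 0.0063, 0.0196]
```

Call:
{"method": "arm_command", "body": {
  "motion": [
    [10, 16.5, -8.5, 3, -0.0405, 0.0065, 0.0195],
    [10, 16.5, -9, 2.5, -0.0405, 0.0065, 0.0195],
    [10, 16, -9, 2.5, -0.0405, 0.0065, 0.0195],
    [10, 16, -9.5, 2, -0.0405, 0.0065, 0.0195],
    [10, 15.5, -10, 2, -0.0405, 0.0065, 0.0195],
    [10, 15.5, -10.5, 1.5, -0.0405, 0.0065, 0.0195],
    [10, 15.5, -11, 1, -0.0405, 0.006, 0.0195],
    [10, 15, -11, 1, -0.0405, 0.006, 0.0195]
  ]
}}

```text
time_s: 6.8
tcp_pos: [0.5713, 0.1828, 0.221]
ee_rot: [[-0.208, -0.939, 0.275], [-0.978, 0.205, -0.04], [-0.019, -0.277, -0.961]]
wrist_force: [0.9, -0.1, -3.0]
gripper_width: 0.158
gripper_force: 31.0
```

Call:
{"method": "arm_command", "body": {
  "motion": [
    [10, 15, -11.5, 0.5, -0.0405, 0.006, 0.0195],
    [10, 14.5, -11.5, 0, -0.0405, 0.006, 0.0195],
    [10, 14.5, -12, -0.5, -0.0405, 0.006, 0.0195],
    [10, 14, -12.5, -0.5, -0.0405, 0.006, 0.0195],
    [10, 14, -12.5, -1, -0.0405, 0.006, 0.0195],
    [10, 13.5, -12.5, -1.5, -0.0405, 0.006, 0.0195],
    [10, 13.5, -13, -2, -0.0405, 0.006, 0.0195],
    [10, 0, 0, 0, 0, 0, 0]
  ]
}}

```text
time_s: 7.6
tcp_pos: [0.6276, 0.0635, 0.2376]
ee_rot: [[-0.346, -0.938, -0.004], [-0.938, 0.346, -0.003], [0.004, 0.003, -1.0]]
wrist_force: [0.1, 0.2, -2.2]
gripper_width: 0.16
gripper_force: 31.1
```

```bash
python3 - <<'E'
from h import *
import pickle
s=sense();print(s['tcp_pos'],s['ee_rot'].round(3),s['wrist_force'],s['joints'].round(1))
m,im=shot('wrist','w3.png');pickle.dump(m,open('w3.pkl','wb'))
for o in ['stand','pad_long']: print(o,[(np.round(q['location']),round(q['p'],2)) for q in find_in(o,'wrist')[:2]])
c=cv2.convertScaleAbs(cv2.resize(im[:,:,::-1],None,fx=1.5,fy=1.5),alpha=1.5)
cv2.imwrite('pics/w3c.png',c)
E
```

```text
[0.62758694 0.06353665 0.23762793] [[-0.346 -0.938 -0.004]
 [-0.938  0.346 -0.003]
 [ 0.004  0.003 -1.   ]] [ 0.0619646   0.15646373 -2.23482018] [ 20.5  22.5   2.1   0.1 -69.9 -40.7]
stand [(array([101., 261.]), 0.79)]
pad_long [(array([222., 263.]), 0.64)]
```

View pics/w3c.png

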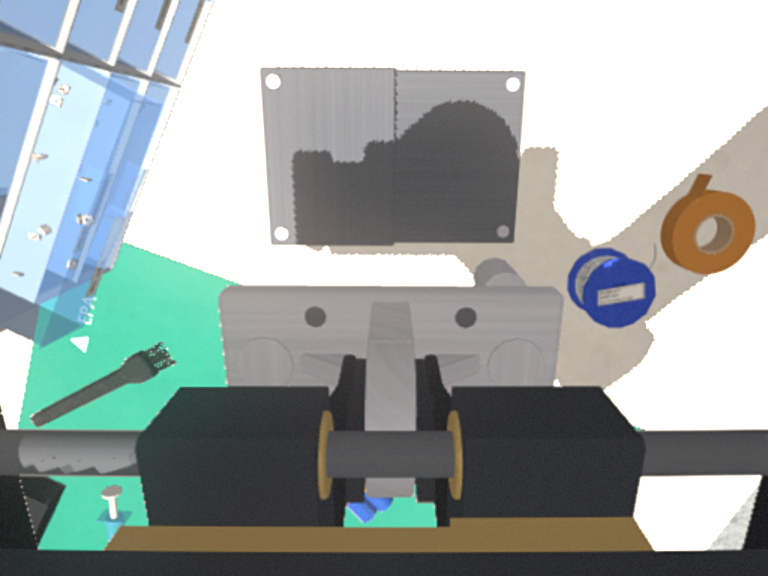

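The stand is clear in the 1.5x picture: raised half at left with corners (68,262) and (244,272), low half at right with corners (72,525) and (242,514), step at col 394. The held bracket looks level, centred at col 390.

```bash
python3 - <<'E'
from h import *
import pickle
from scipy.optimize import least_squares
np.set_printoptions(precision=4,suppress=True)
m=pickle.load(open('w3.pkl','rb'))
X=np.array([(90,-60,24),(90,60,24),(-90,-60,12),(-90,60,12),(0,-60,24)])/1e3
U=np.array([(68,262),(244,272),(72,525),(242,514),(68,395)])/1.5
f=lambda p:(proj(m,X@pose(p[2],0).T+[p[0],p[1],0])-U)
q=least_squares(lambda p:f(p).ravel(),[.6,0,-20],x_scale=[.01,.01,1]);print(q.x,f(q.x))
st=q.x;B=pose(st[2],0);pickle.dump(st,open('st.pkl','wb'))
# held bracket check: web far edge y=-28,z=38 corners
s=sense();Bt=np.c_[-s['ee_rot'][:,1],-s['ee_rot'][:,0],-s['ee_rot'][:,2]]
W=np.array([(65,-28,38),(-65,-28,38),(7,-25,98)])/1e3
print('pred 1.5x',proj(m,(W-[0,0,.076])@Bt.T+s['tcp_pos'])*1.5)
T=tool(B); C=np.array([st[0],st[1],0])
plan(C+[0,0,.012+.076+.03],T,8,10)
E
```

```text
[  0.6      0.0023 -20.4567] [[-0.3782 -1.3738]
 [ 1.0467 -0.6479]
 [-0.7439  1.2876]
 [ 0.8138  0.171 ]
 [-0.2093  0.5705]]
pred 1.5x [[289.0429 228.5344]
 [287.7876 560.6923]
 [359.3186 371.2858]]
rot/row deg 0.06548276925968688 mm/row 17.28205154545429
[10, 8.5, 0.3, 15.0, 0.0003, -0.0004, 0.001]
[10, 8.5, 0.3, 15.0, 0.0003, -0.0004, 0.001]
[10, 8.5, 0.3, 15.0, 0.0003, -0.0004, 0.001]
[10, 8.6, 0.3, 15.0, 0.0003, -0.0004, 0.001]
[10, 8.6, 0.3, 15.0, 0.0003, -0.0004, 0.001]
[10, 8.6, 0.3, 15.0, 0.0003, -0.0004, 0.001]
[10, 8.6, 0.2, 15.0, 0.0003, -0.0004, 0.001]
[10, 8.6, 0.2, 15.0, 0.0003, -0.0004, 0.001]
```

Call:
{"method": "arm_command", "body": {
  "motion": [
    [10, 12, 0.5, 8, 0.002, -0.003, 0.004],
    [10, 14, 0.5, 10, 0, 0, 0.004],
    [10, 14, 0.5, 16, 0, 0, 0],
    [10, 12, 0.5, 22, 0, 0, 0],
    [10, 9, 0, 24, 0, 0, 0],
    [10, 5, 0, 20, 0, 0, 0],
    [10, 2.5, 0, 15, 0, 0, 0],
    [10, 0, 0, 5, 0, 0, 0]
  ]
}}

```text
time_s: 8.55
tcp_pos: [0.5986, 0.0024, 0.1172]
ee_rot: [[-0.349, -0.937, -0.003], [-0.937, 0.349, 0.0], [0.0, 0.003, -1.0]]
wrist_force: [-0.3, -0.4, -3.6]
gripper_width: 0.158
gripper_force: 31.1
```

Call:
{"method": "arm_command", "body": {
  "motion": [
    [10, 0, 0, 8, 0, 0, 0],
    [10, 0, 0, 8, 0, 0, 0],
    [10, 0, 0, 5, 0, 0, 0],
    [10, 0, 0, 2, 0, 0, 0],
    [10, 0, 0, 0, 0, 0, 0],
    [10, 0, 0, 0, 0, 0, 0]
  ]
}}

```text
time_s: 9.15
tcp_pos: [0.6016, 0.0031, 0.0968]
ee_rot: [[-0.348, -0.937, 0.003], [-0.937, 0.348, 0.002], [-0.003, -0.002, -1.0]]
wrist_force: [-0.4, 0.3, -3.3]
gripper_width: 0.159
gripper_force: 31.1
```

```bash
python3 - <<'E'
from h import *
import pickle
np.set_printoptions(precision=4,suppress=True)
st=pickle.load(open('st.pkl','rb'));B=pose(st[2],0)
s=sense();print(s['time_s'],'rel stand mm',(s['tcp_pos']-[st[0],st[1],0])@B*1000,(tool(B).T@s['ee_rot']).round(4),s['wrist_force'],s['moment'])
E
```

```text
9.15 rel stand mm [ 1.2802  1.3546 96.8246] [[ 1.      0.0015 -0.0025]
 [-0.0015  1.     -0.0024]
 [ 0.0025  0.0024  1.    ]] [-0.4235  0.3403 -3.3413] [ 0.0771 -0.0653 -0.0264]
```

Call:
{"method": "arm_command", "body": {
  "motion": [
    [10, 0, 0, 2, 0, 0, 0],
    [10, 0, 0, 2, 0, 0, 0],
    [10, 0, 0, 1.5, 0, 0, 0],
    [10, 0, 0, 0, 0, 0, 0],
    [10, 0, 0, 0, 0, 0, 0]
  ]
}}

```text
time_s: 9.65
tcp_pos: [0.6013, 0.003, 0.0909]
ee_rot: [[-0.348, -0.937, 0.002], [-0.937, 0.348, 0.001], [-0.002, -0.002, -1.0]]
wrist_force: [-0.6, -0.3, -2.8]
gripper_width: 0.156
gripper_force: 31.1
```

Call:
{"method": "arm_command", "body": {
  "motion": [
    [10, 0, 0, 1, 0, 0, 0],
    [10, 0, 0, 0.5, 0, 0, 0],
    [10, 0, 0, 0, 0, 0, 0],
    [10, 0, 0, 0, 0, 0, 0]
  ]
}}

```text
time_s: 10.05
tcp_pos: [0.6013, 0.003, 0.0895]
ee_rot: [[-0.348, -0.937, 0.002], [-0.937, 0.348, 0.001], [-0.002, -0.002, -1.0]]
wrist_force: [-0.1, 0.3, -3.5]
gripper_width: 0.163
gripper_force: 31.1
```

Call:
{"method": "arm_command", "body": {
  "motion": [
    [10, 0, 0, 1, 0, 0, 0],
    [10, 0, 0, 0, 0, 0, 0],
    [10, 0, 0, 0, 0, 0, 0]
  ]
}}

```text
time_s: 10.35
tcp_pos: [0.6013, 0.003, 0.0884]
ee_rot: [[-0.348, -0.937, 0.002], [-0.937, 0.348, 0.001], [-0.002, -0.002, -1.0]]
wrist_force: [-0.6, 0.5, -2.6]
gripper_width: 0.161
gripper_force: 31.1
```

Call:
{"method": "arm_command", "body": {
  "motion": [
    [10, 0, 0, 0.8, 0, 0, 0],
    [10, 0, 0, 0, 0, 0, 0],
    [10, 0, 0, 0, 0, 0, 0]
  ]
}}

```text
time_s: 10.65
tcp_pos: [0.6013, 0.003, 0.0876]
ee_rot: [[-0.348, -0.937, 0.002], [-0.937, 0.348, 0.001], [-0.002, -0.002, -1.0]]
wrist_force: [0.1, -0.4, -2.5]
gripper_width: 0.159
gripper_force: 31.1
```

Call:
{"method": "arm_command", "body": {
  "motion": [
    [10, 0, 0, 0.8, 0, 0, 0],
    [10, 0, 0, 0, 0, 0, 0],
    [10, 0, 0, 0, 0, 0, 0]
  ]
}}

```text
time_s: 10.95
tcp_pos: [0.6013, 0.003, 0.0868]
ee_rot: [[-0.348, -0.937, 0.002], [-0.937, 0.348, 0.001], [-0.002, -0.002, -1.0]]
wrist_force: [0.2, -0.0, -2.5]
gripper_width: 0.162
gripper_force: 31.1
```

Call:
{"method": "arm_command", "body": {
  "motion": [
    [10, 0, 0, 0.8, 0, 0, 0],
    [10, 0, 0, 0, 0, 0, 0],
    [10, 0, 0, 0, 0, 0, 0]
  ]
}}

```text
time_s: 11.25
tcp_pos: [0.6013, 0.003, 0.086]
ee_rot: [[-0.348, -0.937, 0.002], [-0.937, 0.348, 0.001], [-0.002, -0.002, -1.0]]
wrist_force: [0.4, 0.6, -2.8]
gripper_width: 0.159
gripper_force: 31.1
```

```bash
python3 - <<'E'
from h import *
s=sense();print(s['wrist_force'],s['moment'])
E
```

```text
[ 0.3870413   0.61649304 -2.76606778] [ 0.07164109 -0.11306342  0.02000462]
```

Call:
{"method": "arm_command", "body": {
  "motion": [
    [10, 0, 0, 0.8, 0, 0, 0],
    [10, 0, 0, 0, 0, 0, 0],
    [10, 0, 0, 0, 0, 0, 0]
  ]
}}

```text
time_s: 11.55
tcp_pos: [0.6013, 0.003, 0.0852]
ee_rot: [[-0.348, -0.937, 0.002], [-0.937, 0.348, 0.001], [-0.002, -0.002, -1.0]]
wrist_force: [-0.1, -0.6, -3.4]
gripper_width: 0.162
gripper_force: 31.1
```

Call:
{"method": "arm_command", "body": {
  "motion": [
    [10, 0, 0, 0.8, 0, 0, 0],
    [10, 0, 0, 0, 0, 0, 0],
    [10, 0, 0, 0, 0, 0, 0]
  ]
}}

```text
time_s: 11.85
tcp_pos: [0.6013, 0.0031, 0.0844]
ee_rot: [[-0.348, -0.937, 0.002], [-0.937, 0.348, 0.001], [-0.002, -0.002, -1.0]]
wrist_force: [-0.3, -0.5, -3.3]
gripper_width: 0.158
gripper_force: 31.1
```

```bash
python3 - <<'E'
from h import *
s=sense();print(s['wrist_force'],s['moment'])
E
```

```text
[-0.30497057 -0.50615004 -3.30528326] [ 0.09363829 -0.05503102  0.01438226]
```

Call:
{"method": "arm_command", "body": {
  "motion": [
    [10, 0, 0, 0.7, 0, 0, 0],
    [10, 0, 0, 0, 0, 0, 0],
    [10, 0, 0, 0, 0, 0, 0]
  ]
}}

```text
time_s: 12.15
tcp_pos: [0.6013, 0.003, 0.0837]
ee_rot: [[-0.348, -0.937, 0.002], [-0.937, 0.348, 0.001], [-0.002, -0.002, -1.0]]
wrist_force: [-0.1, 0.1, -2.5]
gripper_width: 0.16
gripper_force: 31.1
```

Call:
{"method": "arm_command", "body": {
  "motion": [
    [10, 0, 0, 0.7, 0, 0, 0],
    [10, 0, 0, 0, 0, 0, 0],
    [10, 0, 0, 0, 0, 0, 0]
  ]
}}

```text
time_s: 12.45
tcp_pos: [0.6013, 0.003, 0.083]
ee_rot: [[-0.348, -0.937, 0.002], [-0.937, 0.348, 0.001], [-0.002, -0.002, -1.0]]
wrist_force: [0.5, 1.2, -2.6]
gripper_width: 0.162
gripper_force: 31.1
```

```bash
python3 - <<'E'
from h import *
s=sense();print(s['wrist_force'],s['moment'])
a=[]
for n,(r,c) in {'scene':(165,225),'side':(200,190)}.items():
    m,im=shot(n,n+'1.png'); a.append(cv2.resize(im[r:r+130,c:c+130],None,fx=3,fy=3,interpolation=cv2.INTER_CUBIC))
cv2.imwrite('pics/c3.png',cv2.convertScaleAbs(np.hstack(a)[:,:,::-1],alpha=1.4))
E
```

```text
[ 0.45666942  1.19519734 -2.61473641] [ 0.09704299 -0.03809494  0.06149877]
```

View pics/c3.png

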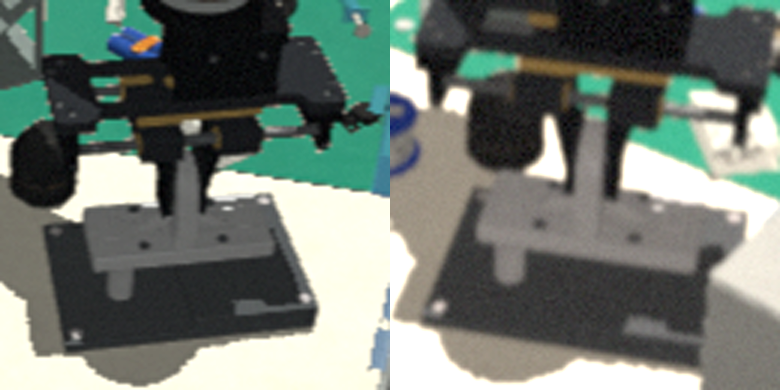

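The bracket hangs level over the stand with the long foot on the low side. The gap is too small to judge from this view, so I'll keep lowering until I feel contact.

Call:
{"method": "arm_command", "body": {
  "motion": [
    [10, 0, 0, 0.7, 0, 0, 0],
    [10, 0, 0, 0, 0, 0, 0],
    [10, 0, 0, 0, 0, 0, 0]
  ]
}}

```text
time_s: 12.85
tcp_pos: [0.6013, 0.0031, 0.0823]
ee_rot: [[-0.348, -0.937, 0.002], [-0.937, 0.348, 0.001], [-0.002, -0.002, -1.0]]
wrist_force: [0.8, -0.6, -2.4]
gripper_width: 0.161
gripper_force: 31.1
```

Call:
{"method": "arm_command", "body": {
  "motion": [
    [10, 0, 0, 0.7, 0, 0, 0],
    [10, 0, 0, 0, 0, 0, 0],
    [10, 0, 0, 0, 0, 0, 0]
  ]
}}

```text
time_s: 13.15
tcp_pos: [0.6013, 0.003, 0.0816]
ee_rot: [[-0.348, -0.937, 0.002], [-0.937, 0.348, 0.001], [-0.002, -0.002, -1.0]]
wrist_force: [0.4, 0.1, -3.0]
gripper_width: 0.158
gripper_force: 31.1
```

Call:
{"method": "arm_command", "body": {
  "motion": [
    [10, 0, 0, 0.7, 0, 0, 0],
    [10, 0, 0, 0, 0, 0, 0],
    [10, 0, 0, 0, 0, 0, 0]
  ]
}}

```text
time_s: 13.45
tcp_pos: [0.6013, 0.003, 0.0809]
ee_rot: [[-0.348, -0.937, 0.002], [-0.937, 0.348, 0.001], [-0.002, -0.002, -1.0]]
wrist_force: [-0.2, -0.1, -2.5]
gripper_width: 0.157
gripper_force: 31.1
```

Call:
{"method": "arm_command", "body": {
  "motion": [
    [10, 0, 0, 0.7, 0, 0, 0],
    [10, 0, 0, 0, 0, 0, 0],
    [10, 0, 0, 0, 0, 0, 0]
  ]
}}

```text
time_s: 13.75
tcp_pos: [0.6013, 0.003, 0.0802]
ee_rot: [[-0.348, -0.937, 0.002], [-0.937, 0.348, 0.001], [-0.002, -0.002, -1.0]]
wrist_force: [0.2, 0.5, -2.6]
gripper_width: 0.157
gripper_force: 31.1
```

Call:
{"method": "arm_command", "body": {
  "motion": [
    [10, 0, 0, 0.7, 0, 0, 0],
    [10, 0, 0, 0, 0, 0, 0],
    [10, 0, 0, 0, 0, 0, 0]
  ]
}}

```text
time_s: 14.05
tcp_pos: [0.6013, 0.003, 0.0795]
ee_rot: [[-0.348, -0.937, 0.002], [-0.937, 0.348, 0.001], [-0.002, -0.002, -1.0]]
wrist_force: [0.0, 0.5, -3.0]
gripper_width: 0.157
gripper_force: 31.1
```

```bash
python3 - <<'E'
from h import *
s=sense();print(s['wrist_force'],s['moment'],s['tcp_pos'],s['effort'])
E
```

```text
[ 0.03257862  0.50781597 -2.97076149] [ 0.09599218 -0.08747936 -0.00014128] [0.60130719 0.00303556 0.07953366] [-5.36360440e-04 -4.19485795e+01  1.58661193e+01  3.70614812e+00
 -1.22229330e-02 -5.37091128e-04]
```

Call:
{"method": "arm_command", "body": {
  "motion": [
    [10, 0, 0, 0.7, 0, 0, 0],
    [10, 0, 0, 0, 0, 0, 0],
    [10, 0, 0, 0, 0, 0, 0]
  ]
}}

```text
time_s: 14.35
tcp_pos: [0.6013, 0.003, 0.0788]
ee_rot: [[-0.348, -0.937, 0.002], [-0.937, 0.348, 0.001], [-0.002, -0.002, -1.0]]
wrist_force: [-0.8, 0.6, -2.7]
gripper_width: 0.158
gripper_force: 31.1
```

Call:
{"method": "arm_command", "body": {
  "motion": [
    [10, 0, 0, 0.7, 0, 0, 0],
    [10, 0, 0, 0, 0, 0, 0],
    [10, 0, 0, 0, 0, 0, 0]
  ]
}}

```text
time_s: 14.65
tcp_pos: [0.6013, 0.003, 0.0781]
ee_rot: [[-0.348, -0.937, 0.002], [-0.937, 0.348, 0.001], [-0.002, -0.002, -1.0]]
wrist_force: [0.4, -0.7, -1.7]
gripper_width: 0.156
gripper_force: 31.1
```

```bash
python3 - <<'E'
from h import *
np.set_printoptions(precision=3,suppress=True)
s=sense();print(s['wrist_force'],s['tcp_pos'])
m,im=shot('wrist','w4.png')
c=cv2.convertScaleAbs(cv2.resize(im[100:330,120:400],None,fx=2.6,fy=2.6,interpolation=cv2.INTER_CUBIC)[:,:,::-1],alpha=1.5)
st=[.6,.0023];Bt=np.c_[-s['ee_rot'][:,1],-s['ee_rot'][:,0],-s['ee_rot'][:,2]]
for g,col in ((68,(0,0,255)),(76,(0,255,0))):
    q=proj(m,(np.array([(65,-28,38),(-65,-28,38),(48,0,40),(-48,0,40)])/1e3-[0,0,g/1e3])@Bt.T+s['tcp_pos']);print(g,q)
    for r,k in q: cv2.circle(c,(int((k-120)*2.6),int((r-100)*2.6)),3,col,1)
cv2.imwrite('pics/c4.png',c)
E
```

```text
[ 0.398 -0.684 -1.747] [0.601 0.003 0.078]
68 [[193.31  143.739]
 [193.334 373.999]
 [240.282 176.538]
 [240.334 341.218]]
76 [[189.386 148.13 ]
 [189.406 369.705]
 [234.761 179.595]
 [234.807 338.258]]
```

View pics/c4.png

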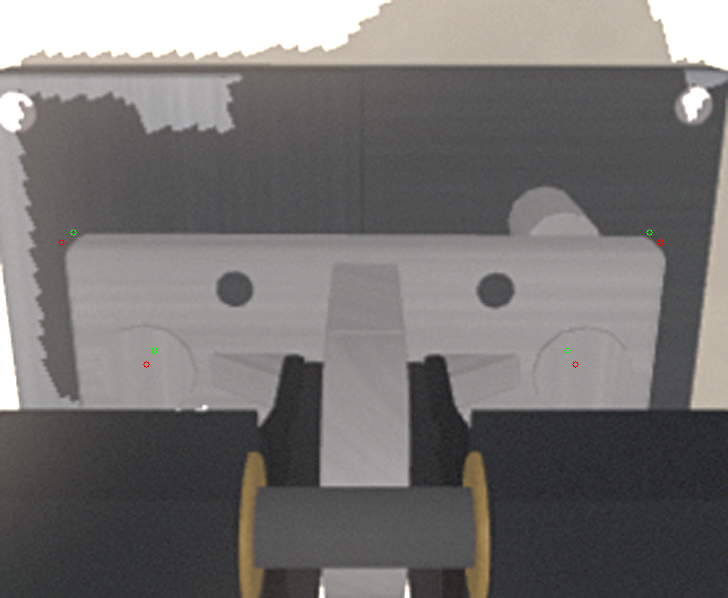

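Seen in the hand, the web width (cols 68–665) lies near the red 68 mm marks. So it was gripped lower on the rib than planned, and contact is close.

Call:
{"method": "arm_command", "body": {
  "motion": [
    [10, 0, 0, 0.5, 0, 0, 0],
    [10, 0, 0, 0, 0, 0, 0],
    [10, 0, 0, 0, 0, 0, 0]
  ]
}}

```text
time_s: 15.0
tcp_pos: [0.6014, 0.003, 0.0777]
ee_rot: [[-0.348, -0.937, 0.002], [-0.937, 0.348, 0.001], [-0.002, -0.002, -1.0]]
wrist_force: [0.5, -0.5, -3.3]
gripper_width: 0.158
gripper_force: 31.1
```

Call:
{"method": "arm_command", "body": {
  "motion": [
    [10, 0, 0, 0.5, 0, 0, 0],
    [10, 0, 0, 0, 0, 0, 0],
    [10, 0, 0, 0, 0, 0, 0]
  ]
}}

```text
time_s: 15.3
tcp_pos: [0.6015, 0.0031, 0.0776]
ee_rot: [[-0.348, -0.937, 0.003], [-0.937, 0.348, 0.001], [-0.002, -0.002, -1.0]]
wrist_force: [-0.5, -1.3, 0.8]
gripper_width: 0.156
gripper_force: 31.1
```

Call:
{"method": "arm_command", "body": {
  "motion": [
    [10, 0, 0, 0.4, 0, 0, 0],
    [10, 0, 0, 0, 0, 0, 0],
    [10, 0, 0, 0, 0, 0, 0]
  ]
}}

```text
time_s: 15.6
tcp_pos: [0.6016, 0.003, 0.0775]
ee_rot: [[-0.348, -0.938, 0.003], [-0.938, 0.348, 0.001], [-0.002, -0.002, -1.0]]
wrist_force: [-2.0, -1.1, 4.9]
gripper_width: 0.157
gripper_force: 31.2
```

```bash
python3 - <<'E'
from h import *
s=sense();B=pose(-20.46,0);print(s['wrist_force'],'moment in bracket axes',B.T@s['moment'],s['tcp_pos'],(tool(B).T@s['ee_rot']).round(4))
E
```

```text
[-1.95200474 -1.07181695  4.85123163] moment in bracket axes [-0.08178485  0.75759683  0.02756555] [0.60157261 0.00298659 0.07748879] [[ 1.      0.0017 -0.0023]
 [-0.0017  1.     -0.0024]
 [ 0.0023  0.0024  1.    ]]
```

Contact is on the long feet first (moment about y_b is positive), so I'll tip the short-foot end down in small steps.

Call:
{"method": "arm_command", "body": {
  "motion": [
    [10, 0, 0, 0.1, -0.005, 0, 0],
    [10, 0, 0, 0.1, -0.005, 0, 0],
    [10, 0, 0, 0, 0, 0, 0],
    [10, 0, 0, 0, 0, 0, 0]
  ]
}}

```text
time_s: 16.0
tcp_pos: [0.6019, 0.0031, 0.0775]
ee_rot: [[-0.348, -0.937, -0.006], [-0.937, 0.348, 0.005], [-0.003, 0.007, -1.0]]
wrist_force: [-3.3, -0.7, 6.4]
gripper_width: 0.155
gripper_force: 31.2
```

```bash
cat > q.py <<'E'
from h import *
np.set_printoptions(precision=3,suppress=True)
s=sense();B=pose(-20.46,0);print(s['time_s'],'F_b',B.T@s['wrist_force'],'M_b',B.T@s['moment'],s['tcp_pos'],'tilt_b',Ro.from_matrix(B.T@np.c_[-s['ee_rot'][:,1],-s['ee_rot'][:,0],-s['ee_rot'][:,2]]).as_rotvec())
E
python3 q.py
```

```text
16.0 F_b [-2.837 -1.812  6.368] M_b [-0.192  0.413 -0.054] [0.602 0.003 0.078] tilt_b [0.003 0.007 0.002]
```

Call:
{"method": "arm_command", "body": {
  "motion": [
    [10, 0, 0.3, 0, -0.005, 0, 0],
    [10, 0, 0, 0, 0, 0, 0],
    [10, 0, 0, 0, 0, 0, 0]
  ]
}}

```text
time_s: 16.3
tcp_pos: [0.6021, 0.003, 0.0777]
ee_rot: [[-0.348, -0.937, -0.009], [-0.937, 0.348, 0.007], [-0.003, 0.011, -1.0]]
wrist_force: [-1.6, -0.6, 6.6]
gripper_width: 0.158
gripper_force: 31.2
```

```bash
python3 q.py
```

```text
16.3 F_b [-1.273 -1.145  6.622] M_b [-0.291  0.113 -0.044] [0.602 0.003 0.078] tilt_b [0.003 0.011 0.002]
```

Call:
{"method": "arm_command", "body": {
  "motion": [
    [10, 0, 0, -0.2, 0, 0, 0],
    [20, 0, 0, 0, 0, 0, 0],
    [25, 0, 0, 0, 0, 0, 0],
    [30, 0, 0, 0, 0, 0, 0],
    [40, 0, 0, 0, 0, 0, 0],
    [40, 0, 0, 0, 0, 0, 0],
    [40, 0, 0, 0, 0, 0, 0]
  ]
}}

```text
time_s: 17.0
tcp_pos: [0.601, 0.0032, 0.0764]
ee_rot: [[-0.348, -0.937, -0.012], [-0.937, 0.348, 0.007], [-0.002, 0.014, -1.0]]
wrist_force: [0.2, -0.4, -0.4]
gripper_width: 0.444
gripper_force: 0.0
```

```bash
python3 q.py
```

```text
17.0 F_b [ 0.298 -0.304 -0.445] M_b [ 0.065 -0.042 -0.007] [0.601 0.003 0.076] tilt_b [0.002 0.014 0.001]
```

Call:
{"method": "arm_command", "body": {
  "motion": [
    [40, 0, 0, -5, 0, 0, 0],
    [40, 0, 0, -15, 0, 0, 0],
    [40, 0, 0, -25, 0, 0, 0],
    [20, 0, 0, -35, 0.014, 0, 0],
    [0, 0, 0, -35, 0, -0.002, -0.1],
    [0, 0, 0, -10, 0, 0, -0.14],
    [0, 0, 0, 0, 0, 0, -0.14],
    [0, 0, 0, 0, 0, 0, -0.14]
  ]
}}

```text
time_s: 17.8
tcp_pos: [0.6021, 0.0026, 0.203]
ee_rot: [[0.169, -0.986, 0.004], [-0.986, -0.169, 0.004], [-0.004, -0.005, -1.0]]
wrist_force: [0.3, 0.6, 0.3]
gripper_width: 0.094
gripper_force: 0.0
```

Call:
{"method": "arm_command", "body": {
  "motion": [
    [0, 0, 0, 0, 0, 0, -0.14],
    [0, 0, 0, 0, 0, 0, -0.14],
    [0, 0, 0, 0, 0, 0, -0.14],
    [0, 0, 0, 0, 0, 0, -0.14],
    [0, 0, 0, 0, 0, 0, -0.14],
    [0, 0, 0, 0, 0, 0, -0.14],
    [0, 0, 0, 0, 0, 0, -0.14],
    [0, 0, 0, 0, 0, 0, -0.07]
  ]
}}

```text
time_s: 18.6
tcp_pos: [0.6019, 0.0025, 0.2022]
ee_rot: [[0.939, -0.345, 0.002], [-0.345, -0.939, 0.004], [0.001, -0.004, -1.0]]
wrist_force: [0.2, -0.2, -0.1]
gripper_width: 0.003
gripper_force: 0.0
```

```bash
python3 q.py; python3 - <<'E'
from h import *
s=sense();print(s['ee_rot'].round(3),s['gripper_width'])
m,im=shot('wrist','w5.png')
im=cv2.convertScaleAbs(cv2.resize(im[:,:,::-1],None,fx=1.5,fy=1.5),alpha=1.5)
B=pose(-20.46,0)
q=proj(m,np.array([(48,0,40),(-48,0,40),(65,-28,38),(65,28,38),(-65,-28,38),(-65,28,38)])/1e3@B.T+[.601,.003,.012]);print(q*1.5)
for r,k in q*1.5: cv2.circle(im,(int(k),int(r)),3,(0,0,255),1)
cv2.imwrite('pics/w5c.png',im)
E
```

```text
18.6 F_b [ 0.228 -0.162 -0.122] M_b [ 0.008  0.046 -0.03 ] [0.602 0.003 0.202] tilt_b [ 0.003 -0.004  1.575]
[[ 0.939 -0.345  0.002]
 [-0.345 -0.939  0.004]
 [ 0.001 -0.004 -1.   ]] 0.0025674454912881883
[[198.04915243 389.27103813]
 [349.44331254 388.63920286]
 [168.34528299 437.65565   ]
 [167.88217535 341.20277559]
 [372.4684994  431.32281752]
 [371.94189881 345.82109511]]
```

View pics/w5c.png

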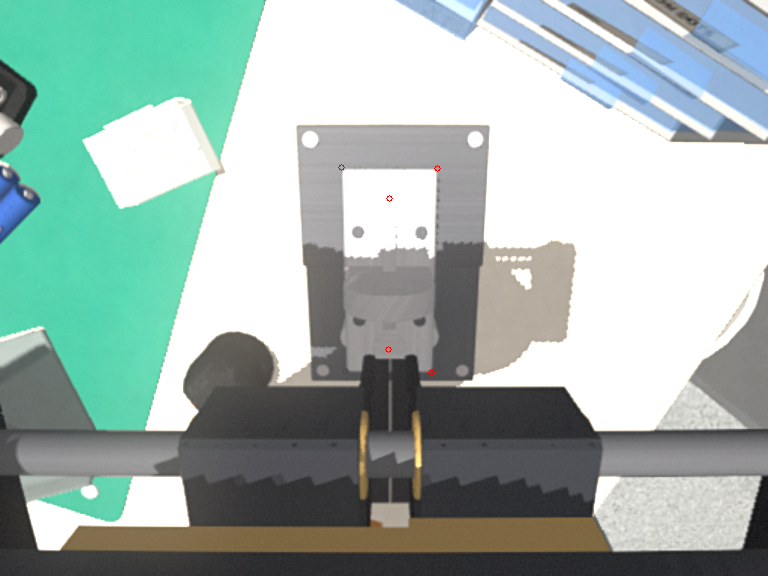

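The predicted points coincide with the bracket: short end corners at (168,341) and (168,437), pad_long at (349,389). It stands square on the stand. Now I'll press pad_long.

Call:
{"method": "arm_command", "body": {
  "motion": [
    [0, -15, 0, 0, 0, 0, 0],
    [0, -20, 0, 0, 0, 0, 0],
    [0, -14, 0, 10, 0.003, -0.001, 0],
    [0, 0, 0, 30, 0, 0, 0],
    [0, 0, 0, 40, 0, 0, 0],
    [0, 0, 0, 30, 0, 0, 0],
    [0, 0, 0, 18, 0, 0, 0],
    [0, 0, 0, 5, 0, 0, 0]
  ]
}}

```text
time_s: 19.45
tcp_pos: [0.5549, 0.0201, 0.0667]
ee_rot: [[0.937, -0.35, -0.002], [-0.35, -0.937, 0.006], [-0.004, -0.005, -1.0]]
wrist_force: [-0.3, -0.2, 0.6]
gripper_width: 0.004
gripper_force: 0.0
```

Call:
{"method": "arm_command", "body": {
  "motion": [
    [0, 0, 0, 0, 0, 0, 0],
    [0, 0, 0, 0, 0, 0, 0]
  ]
}}

```text
time_s: 19.65
tcp_pos: [0.5573, 0.0207, 0.07]
ee_rot: [[0.937, -0.349, 0.005], [-0.349, -0.937, 0.007], [0.002, -0.008, -1.0]]
wrist_force: [0.4, 0.2, 0.8]
gripper_width: 0.008
gripper_force: 0.0
```

```bash
cat >> q.py <<'E'
print('TCP in bracket',B.T@(s['tcp_pos']-[.601,.003,.012])*1000)
E
python3 q.py
```

```text
19.65 F_b [0.307 0.32  0.805] M_b [ 0.006 -0.025  0.011] [0.557 0.021 0.07 ] tilt_b [ 0.005 -0.008  1.571]
TCP in bracket [-47.123   1.33   58.014]
```

Call:
{"method": "arm_command", "body": {
  "motion": [
    [0, -0.5, 0.5, 3, 0, 0, 0],
    [0, 0, 0, 2.5, 0, 0, 0],
    [0, 0, 0, 1.5, 0, 0, 0],
    [0, 0, 0, 0, 0, 0, 0],
    [0, 0, 0, 0, 0, 0, 0]
  ]
}}

```text
time_s: 20.15
tcp_pos: [0.5557, 0.0202, 0.0618]
ee_rot: [[0.937, -0.349, 0.002], [-0.349, -0.937, 0.007], [-0.0, -0.007, -1.0]]
wrist_force: [0.6, 0.1, 0.8]
gripper_width: 0.005
gripper_force: 0.0
```

Call:
{"method": "arm_command", "body": {
  "motion": [
    [0, 0, 0, 0.7, 0, 0, 0],
    [0, 0, 0, 0.7, 0, 0, 0],
    [0, 0, 0, 0, 0, 0, 0]
  ]
}}

```text
time_s: 20.45
tcp_pos: [0.5557, 0.0203, 0.0605]
ee_rot: [[0.937, -0.349, 0.002], [-0.349, -0.937, 0.007], [-0.0, -0.007, -1.0]]
wrist_force: [-0.8, 0.3, 1.4]
gripper_width: 0.003
gripper_force: 0.7
```

Call:
{"method": "arm_command", "body": {
  "motion": [
    [0, 0, 0, 0.5, 0, 0, 0],
    [0, 0, 0, 0, 0, 0, 0]
  ]
}}

```text
time_s: 20.65
tcp_pos: [0.5558, 0.0203, 0.0605]
ee_rot: [[0.937, -0.349, 0.002], [-0.349, -0.937, 0.007], [-0.0, -0.007, -1.0]]
wrist_force: [-1.2, -0.7, 5.1]
gripper_width: 0.003
gripper_force: 2.4
```

Call:
{"method": "arm_command", "body": {
  "motion": [
    [0, 0, 0, 0.5, 0, 0, 0],
    [0, 0, 0, 0, 0, 0, 0]
  ]
}}

```text
time_s: 20.85
tcp_pos: [0.5558, 0.0203, 0.0604]
ee_rot: [[0.937, -0.349, 0.003], [-0.349, -0.937, 0.007], [0.0, -0.007, -1.0]]
wrist_force: [-2.6, 0.9, 7.9]
gripper_width: 0.002
gripper_force: 4.0
```

Call:
{"method": "arm_command", "body": {
  "motion": [
    [0, 0, 0, -0.3, 0, 0, 0],
    [0, 0, 0, 0, 0, 0, 0],
    [0, 0, 0, 0, 0, 0, 0],
    [0, 0, 0, 0, 0, 0, 0]
  ]
}}

```text
time_s: 21.25
tcp_pos: [0.5558, 0.0203, 0.0604]
ee_rot: [[0.937, -0.349, 0.002], [-0.349, -0.937, 0.007], [-0.0, -0.007, -1.0]]
wrist_force: [-2.3, -0.1, 6.9]
gripper_width: 0.006
gripper_force: 3.1
```

Call:
{"method": "arm_command", "body": {
  "motion": [
    [0, 0, 0, 0, 0, 0, 0],
    [0, 0, 0, 0, 0, 0, 0],
    [0, 0, 0, 0, 0, 0, 0],
    [0, 0, 0, 0, 0, 0, 0]
  ]
}}

```text
time_s: 21.65
tcp_pos: [0.5558, 0.0203, 0.0604]
ee_rot: [[0.937, -0.349, 0.003], [-0.349, -0.937, 0.007], [0.0, -0.007, -1.0]]
wrist_force: [-1.4, 0.9, 5.6]
gripper_width: 0.007
gripper_force: 3.1
```

```bash
python3 q.py
```

```text
21.65 F_b [-1.598  0.322  5.626] M_b [-0.123  0.664 -0.012] [0.556 0.02  0.06 ] tilt_b [ 0.006 -0.006  1.572]
TCP in bracket [-48.422   0.378  48.435]
```

Call:
{"method": "arm_command", "body": {
  "motion": [
    [0, 0, 0, -1.5, 0, 0, 0],
    [0, 0, 0, -8, 0, 0, 0],
    [0, 0, 0, -25, 0, 0, 0],
    [0, 0, 0, -35, 0, 0, 0],
    [0, 0, 0, -20, 0, 0, 0],
    [0, 12, 0, 0, 0, 0, 0],
    [0, 30, 0, 0, 0, 0, 0],
    [0, 32, 0, 0, 0, 0, 0]
  ]
}}

```text
time_s: 22.45
tcp_pos: [0.6253, -0.0064, 0.1489]
ee_rot: [[0.937, -0.348, 0.002], [-0.348, -0.937, 0.007], [-0.001, -0.007, -1.0]]
wrist_force: [-0.4, 0.2, -0.4]
gripper_width: 0.001
gripper_force: 0.0
```

Call:
{"method": "arm_command", "body": {
  "motion": [
    [0, 22, 0, 0, 0, 0, 0],
    [0, 0, 0, 5, 0, 0, 0],
    [0, 0, 0, 20, 0, 0, 0],
    [0, 0, 0, 30, 0, 0, 0],
    [0, 0, 0, 20, 0, 0, 0],
    [0, 0, 0, 5, 0, 0, 0],
    [0, 0, 0, 0, 0, 0, 0],
    [0, 0, 0, 0, 0, 0, 0]
  ]
}}

```text
time_s: 23.25
tcp_pos: [0.6462, -0.0132, 0.07]
ee_rot: [[0.937, -0.349, 0.004], [-0.349, -0.937, 0.007], [0.001, -0.008, -1.0]]
wrist_force: [0.2, -0.3, 0.5]
gripper_width: 0.009
gripper_force: 0.0
```

```bash
python3 q.py
```

```text
23.25 F_b [ 0.254 -0.198  0.528] M_b [0.002 0.045 0.018] [ 0.646 -0.013  0.07 ] tilt_b [ 0.005 -0.007  1.572]
TCP in bracket [48.031  0.652 58.042]
```

Call:
{"method": "arm_command", "body": {
  "motion": [
    [0, 0, 0.5, 3, 0, 0, 0],
    [0, 0, 0, 2.5, 0, 0, 0],
    [0, 0, 0, 1.5, 0, 0, 0],
    [0, 0, 0, 0.7, 0, 0, 0],
    [0, 0, 0, 0, 0, 0, 0],
    [0, 0, 0, 0, 0, 0, 0]
  ]
}}

```text
time_s: 23.85
tcp_pos: [0.6455, -0.0137, 0.0614]
ee_rot: [[0.937, -0.349, 0.002], [-0.349, -0.937, 0.007], [-0.0, -0.007, -1.0]]
wrist_force: [0.3, -0.4, 1.4]
gripper_width: 0.01
gripper_force: 0.0
```

Call:
{"method": "arm_command", "body": {
  "motion": [
    [0, 0, 0, 0.6, 0, 0, 0],
    [0, 0, 0, 0, 0, 0, 0]
  ]
}}

```text
time_s: 24.05
tcp_pos: [0.6454, -0.0137, 0.0607]
ee_rot: [[0.937, -0.349, 0.002], [-0.349, -0.937, 0.007], [-0.001, -0.007, -1.0]]
wrist_force: [-0.1, 0.2, 1.0]
gripper_width: 0.006
gripper_force: 0.0
```

Call:
{"method": "arm_command", "body": {
  "motion": [
    [0, 0, 0, 0.5, 0, 0, 0],
    [0, 0, 0, 0, 0, 0, 0]
  ]
}}

```text
time_s: 24.25
tcp_pos: [0.6455, -0.0137, 0.0605]
ee_rot: [[0.937, -0.349, 0.002], [-0.349, -0.937, 0.007], [-0.0, -0.007, -1.0]]
wrist_force: [-0.7, 0.3, 2.4]
gripper_width: 0.006
gripper_force: 0.7
```

Call:
{"method": "arm_command", "body": {
  "motion": [
    [0, 0, 0, 0.5, 0, 0, 0],
    [0, 0, 0, 0, 0, 0, 0]
  ]
}}

```text
time_s: 24.45
tcp_pos: [0.6455, -0.0137, 0.0605]
ee_rot: [[0.937, -0.349, 0.002], [-0.349, -0.937, 0.007], [-0.0, -0.007, -1.0]]
wrist_force: [-2.2, 0.6, 5.2]
gripper_width: 0.009
gripper_force: 2.4
```

Call:
{"method": "arm_command", "body": {
  "motion": [
    [0, 0, 0, 0, 0, 0, 0],
    [0, 0, 0, 0, 0, 0, 0]
  ]
}}

```text
time_s: 24.65
tcp_pos: [0.6455, -0.0137, 0.0605]
ee_rot: [[0.937, -0.349, 0.002], [-0.349, -0.937, 0.007], [-0.0, -0.007, -1.0]]
wrist_force: [-2.6, -0.2, 5.4]
gripper_width: 0.005
gripper_force: 2.7
```

Call:
{"method": "arm_command", "body": {
  "motion": [
    [0, 0, 0, 0.1, 0, 0, 0],
    [0, 0, 0, 0, 0, 0, 0],
    [0, 0, 0, 0, 0, 0, 0],
    [0, 0, 0, 0, 0, 0, 0],
    [0, 0, 0, 0, 0, 0, 0],
    [0, 0, 0, 0, 0, 0, 0]
  ]
}}

```text
time_s: 25.25
tcp_pos: [0.6455, -0.0137, 0.0605]
ee_rot: [[0.937, -0.349, 0.002], [-0.349, -0.937, 0.007], [-0.0, -0.007, -1.0]]
wrist_force: [-1.8, 0.6, 5.7]
gripper_width: 0.004
gripper_force: 2.9
```

Call:
{"method": "arm_command", "body": {
  "motion": [
    [0, 0, 0, -1.5, 0, 0, 0],
    [0, 0, 0, -8, 0, 0, 0],
    [0, 0, 0, -25, 0, 0, 0],
    [0, 0, 0, -35, 0, 0, 0],
    [0, 0, 0, -35, 0, 0, 0],
    [0, 0, 0, -30, 0, 0, 0],
    [0, 0, 0, 0, 0, 0, 0],
    [0, 0, 0, 0, 0, 0, 0]
  ]
}}

```text
time_s: 26.05
tcp_pos: [0.6453, -0.0145, 0.1949]
ee_rot: [[0.937, -0.349, 0.004], [-0.349, -0.937, 0.008], [0.001, -0.009, -1.0]]
wrist_force: [-0.8, -0.2, -0.7]
gripper_width: 0.004
gripper_force: 0.0
```

```bash
python3 - <<'E'
from h import *
a=[]
for n,(r,c) in {'scene':(165,200),'side':(200,165)}.items():
    m,im=shot(n,n+'2.png'); a.append(cv2.resize(im[r:r+130,c:c+130],None,fx=3,fy=3,interpolation=cv2.INTER_CUBIC))
cv2.imwrite('pics/c5.png',cv2.convertScaleAbs(np.hstack(a)[:,:,::-1],alpha=1.4))
E
```

```text
(no output)
```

The ten picture views are used up. I'll check the bystanders' positions numerically, then hand in.

```bash
python3 - <<'E'
from h import *
for n in ['scene','side']:
    for o in ['spool','cleaner','cell_pair','bracket']: print(n,o,[(np.round(q['location']),round(q['p'],2)) for q in find_in(o,n)[:2]])
print(finish_job())
E
```

```text
scene spool [(array([233., 205.]), 0.92), (array([243., 284.]), 0.61)]
scene cleaner [(array([220., 239.]), 0.91), (array([244., 284.]), 0.43)]
scene cell_pair [(array([183., 274.]), 0.63), (array([229., 208.]), 0.46)]
scene bracket [(array([244., 281.]), 0.73)]
side spool [(array([278., 256.]), 0.66), (array([247., 187.]), 0.65)]
side cleaner [(array([241., 229.]), 0.97), (array([212., 299.]), 0.55)]
side cell_pair [(array([213., 298.]), 0.64)]
side bracket [(array([278., 257.]), 0.76)]
the job is handed in; nothing more can be done
None
```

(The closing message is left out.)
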